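Zero a second-hand planer and set its depth by five clicks

ROBOT

A 6-joint arm with a two-finger parallel gripper is mounted at the origin on the work surface. World frame = base frame: x ahead of the robot, y to its left, z up, the work surface at z = 0. Lengths are in mm, angles in degrees, forces in N, time in s.
With the tool pointing down it reaches from about 300 to 850 mm from the base axis. Payload 4.2 kg.
Tool frame: the origin (TCP) lies between the finger pads, 19 mm behind the fingertips; this is the grasp point; z points along the fingers, y is the line along which they close (so a half turn about z gives the same grasp; the last joint's range is limited). The gripper opens to 91 mm and grips with 3 to 60 N. Pads are 32 mm wide; open, the fingers measure 118 mm over their backs; the gripper's body (76 mm by 178 mm) begins 60 mm behind the grasp point.
Start: joints at [71.448, 18.312, 89.639, -0, 72.044, -1.146], TCP at [172.012, 548.683, 232.776] pointing down, gripper open.
Joint ranges: [-177.97, 177.97], [-48.28, 115.42], [12.27, 149.76], [-77.06, 257.06], [2.81, 150.46], [-146.56, 146.56]. Speed limits (degrees/s): [147.25, 147.25, 180, 180, 180, 180].

INTERFACE

Orientations are given as [roll, pitch, yaw] about the fixed x, y, z axes, in that order (R = Rz(yaw) Ry(pitch) Rx(roll)).
In Python, from workcell import env gives the robot as it stands.
- The arm moves only by the tool arm_command, never from a script. Its argument "motion" is a list of rows, each an object with "offset": the shift along the tool's x, y, z in m, a list of three; "spin": the turn about the tool's z in rad. In form: [{"offset": [tx, ty, tz], "spin": spin}, ...]. A call has 1 to 5 rows; each row shifts and turns the commanded pose from where the row before left it, along the tool's axes as they then stand; what a row does not reach is not made up. A row lasts 1/8 s, in which the tool goes at most 62.5 mm and 10.7 degrees, less where a joint would pass 70% of its speed; a pose out of reach is approached as far as the arm can. A call with a gripper value outside its range is refused whole. "jaw" is the finger opening in m, from 0 to 0.0912, set as the call begins (left out, the last holds). The fingers move at their own pace and stop on an object; "newtons" is the grip in N (left out, the last holds). Time passes only in rows, so rows that do not move let the fingers close. It gives the time, the measured TCP pose, the force, the opening and the grip force at its end, in the units of the state.
- env.state(): the state, without advancing time (a new reading comes with each control period).
- env.grab_frame(name): name is "scene" or "top"; returns (picture, depth): 420x560x3 uint8, blue, green, red; 420x560 float32, mm along the optical axis (not along the pixel's ray), 0 where there is no reading.
- env.camera_model(name): a dict with "fx", "fy", "cx", "cy" (pixels), "eye" and "rotation" of the camera in the world. Camera axes: x right, y down, z forward; pixel columns grow to the right and rows downward; lengths in mm; the calibration is good to about 2 mm. A picture is of the moment at which its call begins. camera_model takes no time and is no camera call.
- env.job_done(): hands the job in; it is judged then, once.
Trained networks look in the newest picture that a camera, given by its name, has taken for a name from the list of things; names that differ only in an ending like _2 or _b are one class to them, and where a whole thing is asked for, a point or a joint stands for the part that bears it (a point fixed in the world has none). Each returns a list of dicts, best first, with "score" (0 to 1); they miss things now and then, are a little off and sometimes report something else, mostly with a low value. They report only what shows in the picture. A call takes as long as a camera call.
- env.boxes_of(camera, target): "bbox" ([left, top, right, bottom] in pixels, round what is visible of it).
- env.pinpoint(camera, target): "location" ([column, row] in pixels: a listed point, or the origin of a listed thing).
The state is a dict: "time_s": time; "qpos": joint angles; "qvel": joint speeds; "effort": joint torques, N m; "ee_pos": TCP position; "ee_rot": TCP orientation; "force": force on the tool from outside, world axes, zero at the start; "torque": the same for the moment, N m; "gripper_width": finger opening in mm; "gripper_force": force on a finger pad.
Only numpy, scipy, OpenCV 4.12 (cv2) and the standard library are available. Lean on these libraries where they do the work, as an engineer would, in place of code of your own. Each camera call takes 0.05 s, during which the arm holds its last target. There are 200 camera calls.

TASK

Test this second-hand electric planer: turn its round red depth knob counter-clockwise (seen from above) all the way back to its zero stop, then clockwise exactly five clicks, and let go with the knob resting in the fifth click. The knob has no scale and some free play, so count the clicks by feel; leave the other things on the bench where they are.

Things in the scene. Friction and masses are not known exactly. Their poses are not given: they have to be found in the camera images.
- planer: Blue/black electric hand planer fixed in a wooden cradle. Origin on the bench under the knob's axis; z up, y from nose to rear handle. Cradle board 130 x 330 x 12 mm (y -90 to 240). Blue nose 82 mm wide, y -68 to 68, flat top at z 92. Motor housing y 90 to 220, top at z 98; black bow handle y 100 to 227, up to z 139 (mm).
- knob_grip (a point): On the knob's vertical axis, z 117 mm: a good TCP height to grasp it from above. Fixed to the planer, does not turn with the knob. The knob is a round, unmarked red cap with black rubbery ribs, 58 mm in diameter, z 100 to 132 mm, over an aluminium collar 66 mm wide (top at z 97). Clockwise from above is deeper; it stays where it is left.
- knob_top (a point): Centre of the knob's top, z 132 mm (fixed to the planer). Clicks: the spindle has 16 even click stops a turn (22.5 degrees). Passing one takes a torque that rises to about 0.3 N m and falls again to nothing at the half-way crest, where the spindle snaps ahead by itself into the next stop. At the start it rests 3 to 7 clicks from zero; the deep end is at 12.
- collar (a point): Centre of the collar's top, z 97 mm. Zero stop: counter-clockwise ends at a rigid stop, itself a click stop; torque there climbs past 0.6 N m (use a firm grip, about 40 N). Free play: the cap turns loosely on the spindle over half to one and a half clicks at almost no torque (start anywhere in it); take it up after each change of direction, before the first click.
- shoe_sole (a point): Middle of the underside of the aluminium front shoe (82 x 125 x 8 mm) below the nose, 30 mm above the bench at the zero stop. Each click clockwise raises it 0.3 mm; too little to see, so count the clicks.
- flask: Steel drinking bottle with black cap, 84 mm in diameter, 230 mm tall, upright, loose. Origin at the centre of its underside. Leave it alone.
- pot: Terracotta plant pot, 112 mm in diameter, 92 mm tall, upright, loose. Origin at the centre of its underside. Leave it alone.
- carton: Plain cardboard carton, 110 x 150 x 90 mm tall, loose. Origin at the centre of its underside. Leave it alone.
- driver: Screwdriver with orange handle lying on the bench, about 200 mm long. Leave it alone.

How it is judged (in metres and radians):
On the way:
1. the knob is turned back to its zero stop (the shoe within 0.1 mm of its zero height) (z of shoe_sole in the frame of planer below 0.0301 m), for 0.2 s.
At the end, for the whole second after the job is handed in: The knob rests in the fifth click from zero: the shoe is 1.5 mm (within 0.1 mm, a third of a click) above its zero height (z of shoe_sole in the frame of planer between 0.0314 and 0.0316 m); the robot touches nothing.
It fails at once if a bystander (bottle, pot, carton or screwdriver) is shifted more than 20 mm or knocked over (distance of any of flask, pot, carton, driver from where it was at the start of the episode above 0.02 m or angle between any of flask, pot's own z axis and vertical above 0.35 rad).
It also fails if it takes over 72 s, if anything falls off the work surface, if the arm or the gripper's body presses on something with over 40 N, if the wrist force passes 120 N, or if a joint passes its speed limit or range.

## Working session

There is one attempt and no reset: what is moved stays moved. The work goes in short steps, Python scripts to look and compute and a tool call to move; the robot and the scene stay as the last step left them, time stands still between calls to the robot, and variables do not carry over. Pictures are saved under pics/ and viewed, at most 10 in all, crops included, and the job is handed in when it is done.

Besides the shell and the picture viewer there is one more tool, called after "Emit:" as name(argument=value, ...), one argument or row to a line, values as JSON. arm_command: Moves the arm, as the interface text tells. Its arguments: {"type":"object","properties":{"motion":{"type":"array"},"jaw":{"type":"number"},"newtons":{"type":"number"}},"required":["motion"]}

```bash
mkdir -p pics; cat > h.py <<'E'
import numpy as np, cv2
from workcell import env
def ray(name,px):
    c=env.camera_model(name); R=np.array(c["rotation"]); 
    d=R@np.array([(px[0]-c["cx"])/c["fx"],(px[1]-c["cy"])/c["fy"],1.]); return np.array(c["eye"]),d
def atz(name,px,z):
    e,d=ray(name,px); return e+d*(z-e[2])/d[2]
def cloud(name,dep):
    c=env.camera_model(name); v,u=np.indices(dep.shape)
    p=np.stack([(u-c["cx"])/c["fx"]*dep,(v-c["cy"])/c["fy"]*dep,dep],-1)
    return p@np.array(c["rotation"]).T+np.array(c["eye"])
E
python3 - <<'E'
from h import *
ims=[]
for n in ("scene","top"):
    im,d=env.grab_frame(n); cv2.imwrite(f"pics/{n}0.png",im)
    print(n,env.camera_model(n))
    for t,z in (("knob_grip",117),("knob_top",132),("collar",97)):
        for r in env.pinpoint(n,t)[:2]: print(t,r["location"],r["score"],atz(n,r["location"],z).round(1))
    for t in ("planer","flask","pot","carton","driver"):
        for r in env.pinpoint(n,t)[:1]: print(t,r["location"],r["score"],atz(n,r["location"],0).round(1))
    P=cloud(n,d); hsv=cv2.cvtColor(im,cv2.COLOR_BGR2HSV)
    m=((hsv[...,0]<6)|(hsv[...,0]>174))&(hsv[...,1]>150)&(d>0)&(P[...,2]>120)&(P[...,2]<142)
    if m.sum(): q=P[m]; print("red",m.sum(),np.median(q,0),q.min(0),q.max(0))
print(env.state())
E
```

```text
scene {'fx': 492.6773673866225, 'fy': 492.6773673866225, 'cx': 293.4138970717709, 'cy': 208.51072296769448, 'eye': array([1262.16595122,    1.75540073, 1021.91752225]), 'rotation': array([-144.23184606,   -0.26526796,   90.38842723])}Traceback (most recent call last):
  File "<stdin>", line 7, in <module>
  File "h.py", line 7, in atz
    e,d=ray(name,px); return e+d*(z-e[2])/d[2]
                                          ~^^^
IndexError: invalid index to scalar variable.
```

View pics/scene0.png

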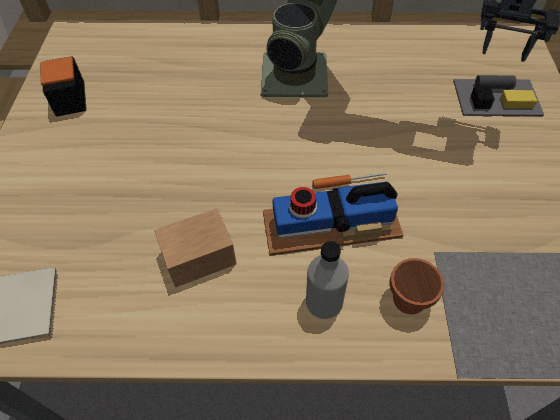

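The scene view shows the planer's red knob at about (303,200), with the handle to the right (+y), the screwdriver behind it at (345,182), the bottle at (327,285), the pot at (416,285) and the carton at (197,247). The camera rotation is given as roll, pitch and yaw, so I'll convert it.

```bash
sed -i 's/np.array(c\["rotation"\])/RR(c["rotation"])/g; 2a from scipy.spatial.transform import Rotation as Ro\ndef RR(e): return Ro.from_euler("xyz",e,degrees=True).as_matrix()' h.py
python3 - <<'E'
from h import *
for n in ("scene","top"):
    im,d=env.grab_frame(n); cv2.imwrite(f"pics/{n}1.png",im)
    for t,z in (("knob_grip",117),("knob_top",132),("collar",97)):
        for r in env.pinpoint(n,t)[:2]: print(t,r["location"],r["score"],atz(n,r["location"],z).round(1))
    for t in ("planer","flask","pot","carton","driver"):
        for r in env.pinpoint(n,t)[:1]: print(t,r["location"],r["score"],atz(n,r["location"],0).round(1))
    P=cloud(n,d); hsv=cv2.cvtColor(im,cv2.COLOR_BGR2HSV)
    m=((hsv[...,0]<6)|(hsv[...,0]>174))&(hsv[...,1]>150)&(d>0)&(P[...,2]>120)&(P[...,2]<142)
    if m.sum(): q=P[m]; print("red",m.sum(),np.median(q,0),q.min(0),q.max(0))
print(env.state())
E
```

```text
knob_grip [304.7, 201.2] 0.83 [589.4  27.2 117. ]
knob_top [302.7, 199.5] 0.65 [595.8  22.3 132. ]
knob_top [302.2, 204.7] 0.24 [610.4  21.1 132. ]
collar [300.9, 203.8] 0.9 [582.2  18.9  97. ]
planer [301.1, 228.8] 0.91 [587.9  21.    0. ]
flask [324.0, 302.4] 0.67 [785.5  72.    0. ]
pot [409.6, 299.7] 0.64 [777.1 265.6   0. ]
carton [197.0, 255.7] 0.71 [ 667.2 -227.9    0. ]
driver [353.0, 179.9] 0.83 [430.2 159.9   0. ]
red 285 [596.68645513  22.98241982 131.08190572] [ 74.57091613 -52.47477173 120.21265799] [615.89676206 214.34323651 138.47917548]
knob_grip [277.6, 214.7] 0.96 [593.   21.8 117. ]
knob_grip [275.8, 217.8] 0.56 [585.5  26.2 117. ]
knob_top [275.5, 218.2] 0.7 [583.3  26.7 132. ]
collar [278.6, 219.7] 0.62 [582.5  19.5  97. ]
planer [276.8, 219.5] 0.87 [590.6  25.    0. ]
flask [256.7, 146.2] 0.83 [792.4  80.7   0. ]
carton [367.7, 190.4] 0.6 [ 670.4 -222.     0. ]
driver [231.0, 277.8] 0.77 [434.6 146.5   0. ]
red 260 [583.75311459  23.09762597 132.38395391] [557.53947399  -3.04751924 125.81098396] [612.56061909  51.78430237 136.96666588]
{'time_s': 1.1, 'qpos': array([ 7.14469666e+01,  1.83103354e+01,  8.96392362e+01,  1.78671838e-03,
        7.20450373e+01, -1.14633042e+00]), 'qvel': array([-0.04368631, -0.02609987,  0.05123939,  0.06044595,  0.03732988,
        0.13628258]), 'effort': array([-1.11228313e-03, -4.12366605e+01, -2.32226121e+01,  7.25696306e-02,
        3.78142123e-02, -1.05213101e-05]), 'ee_pos': array([172.00844089, 548.6744146 , 232.7900213 ]), 'ee_rot': array([ 1.79994576e+02, -1.59155983e-03,  1.62592746e+02]), 'force': array([ 0.4390089 ,  0.17085075, -0.68115056]), 'torque': array([ 0.03446946, -0.00911022, -0.0066801 ]), 'gripper_force': 0.0, 'gripper_width': 90.79529129986217}
```

View pics/top1.png

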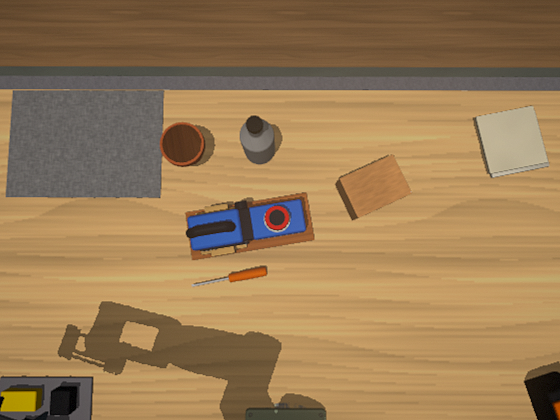

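The knob sits at about (277,217) in the top view, which puts it near (587, 24) in the world, and the planer's yaw is about 9°. The straight path there from the start is clear. I'll translate high first, then pre-spin so the last joint has room for the whole counter-clockwise turn.

Emit:
arm_command(
  motion=[
    {"offset": [-0.046, -0.0314, 0], "spin": 0},
    {"offset": [-0.046, -0.0314, 0], "spin": 0},
    {"offset": [-0.046, -0.0314, 0], "spin": 0},
    {"offset": [-0.046, -0.0314, 0], "spin": 0},
  ],
  jaw=0.091,
)

```text
time_s: 1.6
ee_pos: [310.9, 372.4, 232.9]
ee_rot: [180.0, 0.0, 162.6]
force: [0.5, -0.2, -0.8]
gripper_width: 90.9
gripper_force: 0.0
```

Emit:
arm_command(
  motion=[
    {"offset": [-0.046, -0.0314, 0], "spin": 0},
    {"offset": [-0.046, -0.0314, 0], "spin": 0},
    {"offset": [-0.046, -0.0314, 0], "spin": 0},
    {"offset": [-0.046, -0.0314, 0], "spin": 0},
  ],
)

```text
time_s: 2.1
ee_pos: [449.0, 197.4, 233.0]
ee_rot: [180.0, 0.0, 162.6]
force: [0.9, 0.9, 0.2]
gripper_width: 91.0
gripper_force: 0.0
```

Emit:
arm_command(
  motion=[
    {"offset": [-0.046, -0.0314, 0], "spin": 0},
    {"offset": [-0.046, -0.0314, 0], "spin": 0},
    {"offset": [-0.046, -0.0314, 0], "spin": 0},
    {"offset": [-0.046, -0.0314, 0], "spin": 0},
  ],
)

```text
time_s: 2.6
ee_pos: [587.0, 22.4, 232.9]
ee_rot: [180.0, 0.0, 162.6]
force: [0.4, 0.9, 0.1]
gripper_width: 91.0
gripper_force: 0.0
```

Emit:
arm_command(
  motion=[
    {"offset": [0, 0, 0], "spin": 0.17},
    {"offset": [0, 0, 0], "spin": 0.17},
    {"offset": [0, 0, 0], "spin": 0.17},
    {"offset": [0, 0, 0], "spin": 0.17},
    {"offset": [0, 0, 0], "spin": 0.17},
  ],
)

```text
time_s: 3.22
ee_pos: [586.0, 24.0, 232.7]
ee_rot: [180.0, -0.0, 113.6]
force: [-0.7, 1.5, -0.6]
gripper_width: 91.0
gripper_force: 0.0
```

Emit:
arm_command(
  motion=[
    {"offset": [0, 0, 0], "spin": 0.17},
    {"offset": [0, 0, 0], "spin": 0.17},
    {"offset": [0, 0, 0], "spin": 0.17},
    {"offset": [0, 0, 0], "spin": 0.17},
    {"offset": [0, 0, 0], "spin": 0.17},
  ],
)

```text
time_s: 3.85
ee_pos: [586.0, 24.0, 232.7]
ee_rot: [-180.0, -0.0, 64.9]
force: [-0.1, 0.1, 0.4]
gripper_width: 91.4
gripper_force: 0.0
```

Emit:
arm_command(
  motion=[
    {"offset": [0, 0, 0], "spin": 0.17},
    {"offset": [0, 0, 0], "spin": 0.17},
    {"offset": [0, 0, 0], "spin": 0.17},
    {"offset": [0, 0, 0], "spin": 0.17},
    {"offset": [0, 0, 0], "spin": 0.17},
  ],
)

```text
time_s: 4.47
ee_pos: [586.0, 24.0, 232.7]
ee_rot: [-180.0, 0.0, 16.2]
force: [-0.2, 0.5, -0.5]
gripper_width: 90.7
gripper_force: 0.0
```

Emit:
arm_command(
  motion=[
    {"offset": [0, 0, 0.02], "spin": 0.14},
    {"offset": [0, 0, 0.03], "spin": 0.142},
    {"offset": [0, 0, 0.03], "spin": 0},
    {"offset": [0, 0, 0.02], "spin": 0},
    {"offset": [0, 0, 0.012], "spin": 0},
  ],
)

```text
time_s: 5.1
ee_pos: [585.6, 24.0, 119.6]
ee_rot: [-180.0, 0.1, 0.3]
force: [0.2, 0.1, 0.3]
gripper_width: 91.1
gripper_force: 0.0
```

Emit:
arm_command(
  motion=[
    {"offset": [0, 0, 0], "spin": 0},
    {"offset": [0, 0, 0], "spin": 0},
    {"offset": [0, 0, 0], "spin": 0},
    {"offset": [0, 0, 0], "spin": 0},
    {"offset": [0, 0, 0], "spin": 0},
  ],
  jaw=0.05,
  newtons=8,
)

```text
time_s: 5.72
ee_pos: [586.6, 22.9, 121.7]
ee_rot: [179.9, -0.1, 0.4]
force: [-1.0, -5.5, 4.2]
gripper_width: 58.3
gripper_force: 8.0
```

```bash
python3 - <<'E'
from h import *
print(env.state()); im,d=env.grab_frame("scene"); cv2.imwrite("pics/s2.png",cv2.resize(im[120:300,200:440],None,fx=3,fy=3))
E
```

```text
{'time_s': 5.725, 'qpos': array([ 1.17203937, 24.43284814, 97.26526938, -0.1359615 , 58.19882386,
       90.88298461]), 'qvel': array([-0.10204738,  0.06220709,  0.03624989,  0.06259729, -0.03889635,
       -0.11574722]), 'effort': array([ 3.18824910e+00, -4.18315852e+01, -1.93106747e+01,  1.51065107e+00,
       -2.10226374e-01,  7.72142928e-03]), 'ee_pos': array([586.56378749,  22.86363325, 121.69060327]), 'ee_rot': array([ 1.79885921e+02, -1.04756734e-01,  3.60703229e-01]), 'force': array([-0.99441789, -5.50878868,  4.16856791]), 'torque': array([-1.0027241 ,  0.22102115,  0.00201758]), 'gripper_force': 8.0021832883358, 'gripper_width': 58.263867034586525}
```

View pics/s2.png

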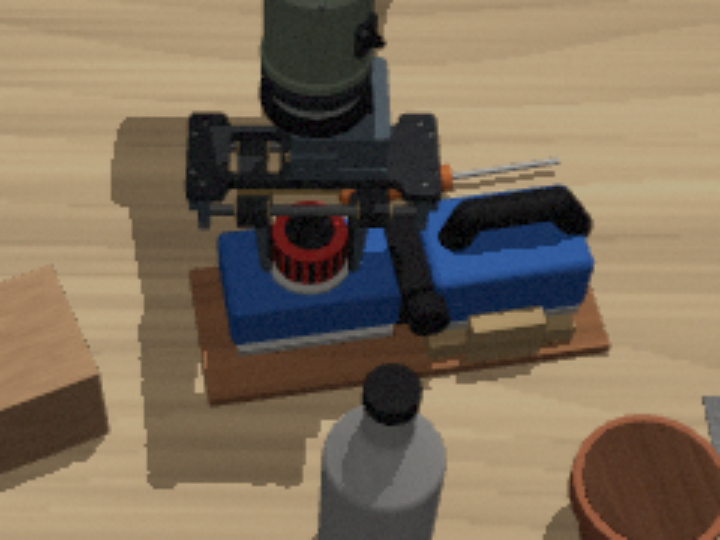

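Gripped at 58.3 mm, with the knob centred between the fingers along y to about 1 mm. Next I'll centre the other axis with a light grip at 90°.

Emit:
arm_command(
  motion=[
    {"offset": [0, 0, 0], "spin": 0},
    {"offset": [0, 0.0014, 0], "spin": 0},
    {"offset": [0, 0, 0], "spin": 0},
    {"offset": [0, 0, 0], "spin": -0.17},
    {"offset": [0, 0, 0], "spin": -0.17},
  ],
  jaw=0.075,
)

```text
time_s: 6.4
ee_pos: [585.9, 22.9, 120.6]
ee_rot: [-180.0, 0.0, 20.1]
force: [-0.0, -0.4, 0.2]
gripper_width: 74.5
gripper_force: 0.0
```

Emit:
arm_command(
  motion=[
    {"offset": [0, 0, 0], "spin": -0.17},
    {"offset": [0, 0, 0], "spin": -0.17},
    {"offset": [0, 0, 0], "spin": -0.17},
    {"offset": [0, 0, 0], "spin": -0.17},
    {"offset": [0, 0, 0], "spin": -0.17},
  ],
)

```text
time_s: 7.02
ee_pos: [585.9, 22.9, 120.6]
ee_rot: [-180.0, -0.0, 68.8]
force: [0.3, 1.0, 0.4]
gripper_width: 74.8
gripper_force: 0.0
```

Emit:
arm_command(
  motion=[
    {"offset": [0, 0, 0], "spin": -0.17},
    {"offset": [0, 0, 0], "spin": -0.17},
    {"offset": [0, 0, 0], "spin": -0.04},
    {"offset": [0, 0, 0], "spin": 0},
  ],
)

```text
time_s: 7.52
ee_pos: [586.0, 22.8, 120.6]
ee_rot: [-180.0, -0.0, 90.3]
force: [0.1, -0.3, 0.6]
gripper_width: 75.4
gripper_force: 0.0
```

Emit:
arm_command(
  motion=[
    {"offset": [0, 0, 0], "spin": 0},
    {"offset": [0, 0, 0], "spin": 0},
    {"offset": [0, 0, 0], "spin": 0},
    {"offset": [0, 0, 0], "spin": 0},
  ],
  jaw=0.05,
  newtons=8,
)

```text
time_s: 8.02
ee_pos: [585.4, 22.7, 120.7]
ee_rot: [-179.9, -0.0, 90.3]
force: [-2.2, 0.5, 2.9]
gripper_width: 57.6
gripper_force: 8.0
```

Emit:
arm_command(
  motion=[
    {"offset": [0, 0, 0], "spin": 0},
    {"offset": [-0.0002, -0.0006, 0], "spin": 0},
    {"offset": [0, 0, 0], "spin": 0},
    {"offset": [0, 0, 0], "spin": 0.17},
    {"offset": [0, 0, 0], "spin": 0.17},
  ],
  jaw=0.075,
)

```text
time_s: 8.65
ee_pos: [585.6, 22.4, 120.7]
ee_rot: [180.0, -0.0, 70.5]
force: [0.3, -0.9, 0.9]
gripper_width: 75.2
gripper_force: 0.0
```

Emit:
arm_command(
  motion=[
    {"offset": [0, 0, 0], "spin": 0.17},
    {"offset": [0, 0, 0], "spin": 0.17},
    {"offset": [0, 0, 0], "spin": 0.17},
    {"offset": [0, 0, 0], "spin": 0.17},
    {"offset": [0, 0, 0], "spin": 0.17},
  ],
)

```text
time_s: 9.28
ee_pos: [585.6, 22.4, 120.7]
ee_rot: [180.0, -0.0, 21.8]
force: [0.8, -0.2, 0.4]
gripper_width: 74.9
gripper_force: 0.0
```

Emit:
arm_command(
  motion=[
    {"offset": [0, 0, 0], "spin": 0.17},
    {"offset": [0, 0, 0], "spin": 0.17},
    {"offset": [0, 0, 0], "spin": 0.04},
    {"offset": [0, 0, 0], "spin": 0},
  ],
)

```text
time_s: 9.78
ee_pos: [585.6, 22.4, 120.7]
ee_rot: [-180.0, -0.0, 0.4]
force: [-0.6, -0.1, -0.0]
gripper_width: 75.1
gripper_force: 0.0
```

Emit:
arm_command(
  motion=[
    {"offset": [0, 0, 0], "spin": 0},
    {"offset": [0, 0, 0], "spin": 0},
    {"offset": [0, 0, 0], "spin": 0},
    {"offset": [0, 0, 0], "spin": 0},
    {"offset": [0, 0, 0], "spin": 0},
  ],
  jaw=0.05,
  newtons=40,
)

```text
time_s: 10.4
ee_pos: [585.4, 22.4, 120.8]
ee_rot: [-180.0, -0.0, 0.3]
force: [0.4, 0.8, 0.6]
gripper_width: 57.6
gripper_force: 40.0
```

```bash
cat > s.py <<'E'
from workcell import env
s=env.state(); print(s["time_s"],"yaw",s["ee_rot"][2].round(2),"q6",s["qpos"][5].round(2),"Tz",s["torque"].round(3),"eff6",s["effort"][5].round(3),"F",s["force"].round(1),"pos",s["ee_pos"].round(2),s["gripper_width"].round(1))
E
python3 s.py
```

```text
Traceback (most recent call last):
  File "s.py", line 2, in <module>
    s=env.state(); print(s["time_s"],"yaw",s["ee_rot"][2].round(2),"q6",s["qpos"][5].round(2),"Tz",s["torque"].round(3),"eff6",s["effort"][5].round(3),"F",s["force"].round(1),"pos",s["ee_pos"].round(2),s["gripper_width"].round(1))
                                                                                                                                                                                                          ^^^^^^^^^^^^^^^^^^^^^^^^
AttributeError: 'float' object has no attribute 'round'
```

Emit:
arm_command(
  motion=[
    {"offset": [0, 0, 0], "spin": -0.1},
    {"offset": [0, 0, 0], "spin": -0.1},
    {"offset": [0, 0, 0], "spin": -0.1},
    {"offset": [0, 0, 0], "spin": -0.1},
    {"offset": [0, 0, 0], "spin": -0.1},
  ],
)

```text
time_s: 11.02
ee_pos: [585.4, 22.6, 120.7]
ee_rot: [-180.0, -0.0, 29.1]
force: [-0.3, -0.1, 0.2]
gripper_width: 57.3
gripper_force: 40.0
```

Emit:
arm_command(
  motion=[
    {"offset": [0, 0, 0], "spin": -0.1},
    {"offset": [0, 0, 0], "spin": -0.1},
    {"offset": [0, 0, 0], "spin": -0.1},
    {"offset": [0, 0, 0], "spin": -0.1},
    {"offset": [0, 0, 0], "spin": -0.1},
  ],
)

```text
time_s: 11.65
ee_pos: [585.4, 22.6, 120.8]
ee_rot: [-180.0, -0.0, 57.8]
force: [0.5, -0.1, -0.1]
gripper_width: 57.2
gripper_force: 40.0
```

```bash
cat > s.py <<'E'
from workcell import env
s=env.state(); r=lambda k:[round(float(v),2) for v in s[k]]
print(s["time_s"],"rot",r("ee_rot"),"q6",r("qpos")[5],"T",[round(float(v),3) for v in s["torque"]],"eff6",round(float(s["effort"][5]),3),"F",r("force"),"pos",r("ee_pos"))
E
python3 s.py
```

```text
11.65 rot [-179.98, -0.03, 57.76] q6 33.29 T [0.052, 0.132, -0.246] eff6 0.428 F [0.45, -0.06, -0.09] pos [585.41, 22.64, 120.76]
```

Emit:
arm_command(
  motion=[
    {"offset": [0, 0, 0], "spin": -0.08},
    {"offset": [0, 0, 0], "spin": -0.08},
    {"offset": [0, 0, 0], "spin": -0.08},
    {"offset": [0, 0, 0], "spin": 0},
  ],
)

```text
time_s: 12.15
ee_pos: [585.3, 22.7, 120.8]
ee_rot: [-180.0, -0.0, 71.3]
force: [-0.6, 1.5, 0.4]
gripper_width: 57.2
gripper_force: 40.0
```

```bash
python3 s.py
```

```text
12.15 rot [-179.98, -0.03, 71.31] q6 19.74 T [0.155, 0.134, -0.012] eff6 -0.153 F [-0.61, 1.54, 0.42] pos [585.34, 22.67, 120.77]
```

Emit:
arm_command(
  motion=[
    {"offset": [0, 0, 0], "spin": -0.08},
    {"offset": [0, 0, 0], "spin": -0.08},
    {"offset": [0, 0, 0], "spin": -0.04},
    {"offset": [0, 0, 0], "spin": 0},
  ],
)

```text
time_s: 12.65
ee_pos: [585.3, 22.7, 120.7]
ee_rot: [-180.0, -0.0, 82.8]
force: [-0.7, 1.7, 0.5]
gripper_width: 57.5
gripper_force: 40.0
```

```bash
python3 s.py
```

```text
12.65 rot [-179.98, -0.03, 82.75] q6 8.31 T [0.218, 0.129, 0.061] eff6 -0.065 F [-0.73, 1.71, 0.46] pos [585.29, 22.68, 120.74]
```

Emit:
arm_command(
  motion=[
    {"offset": [0, 0, 0], "spin": -0.06},
    {"offset": [0, 0, 0], "spin": -0.06},
    {"offset": [0, 0, 0], "spin": 0},
  ],
)

```text
time_s: 13.02
ee_pos: [585.3, 22.7, 120.7]
ee_rot: [-180.0, -0.0, 89.6]
force: [-1.2, 2.6, 0.0]
gripper_width: 57.1
gripper_force: 40.0
```

```bash
python3 s.py
```

```text
13.025 rot [-179.98, -0.03, 89.61] q6 1.45 T [0.256, 0.248, -0.037] eff6 -0.109 F [-1.24, 2.6, 0.05] pos [585.27, 22.68, 120.74]
```

Emit:
arm_command(
  motion=[
    {"offset": [0, 0, 0], "spin": -0.06},
    {"offset": [0, 0, 0], "spin": -0.06},
    {"offset": [0, 0, 0], "spin": 0},
  ],
)

```text
time_s: 13.4
ee_pos: [585.3, 22.6, 120.7]
ee_rot: [-180.0, -0.0, 96.4]
force: [-1.2, 3.1, 1.8]
gripper_width: 57.4
gripper_force: 40.0
```

```bash
python3 s.py
```

```text
13.4 rot [-179.98, -0.04, 96.43] q6 -5.38 T [0.267, 0.221, -0.219] eff6 -0.351 F [-1.24, 3.08, 1.8] pos [585.26, 22.64, 120.74]
```

Emit:
arm_command(
  motion=[
    {"offset": [0, 0, 0], "spin": -0.06},
    {"offset": [0, 0, 0], "spin": -0.06},
    {"offset": [0, 0, 0], "spin": 0},
  ],
)

```text
time_s: 13.78
ee_pos: [585.2, 22.6, 120.7]
ee_rot: [-180.0, -0.0, 103.3]
force: [-1.1, 1.6, 1.1]
gripper_width: 57.3
gripper_force: 40.0
```

```bash
python3 s.py
```

```text
13.775 rot [-179.98, -0.03, 103.34] q6 -12.28 T [0.411, 0.26, -0.02] eff6 -0.107 F [-1.1, 1.6, 1.13] pos [585.21, 22.61, 120.72]
```

Emit:
arm_command(
  motion=[
    {"offset": [0, 0, 0], "spin": -0.08},
    {"offset": [0, 0, 0], "spin": -0.08},
    {"offset": [0, 0, 0], "spin": -0.08},
    {"offset": [0, 0, 0], "spin": 0},
  ],
)

```text
time_s: 14.28
ee_pos: [585.2, 22.6, 120.7]
ee_rot: [-180.0, -0.0, 117.1]
force: [-1.2, 3.3, 1.6]
gripper_width: 57.4
gripper_force: 40.0
```

```bash
python3 s.py
```

```text
14.275 rot [-179.99, -0.03, 117.05] q6 -26.0 T [0.423, 0.309, -0.151] eff6 -0.229 F [-1.24, 3.26, 1.59] pos [585.2, 22.58, 120.73]
```

Emit:
arm_command(
  motion=[
    {"offset": [0, 0, 0], "spin": -0.08},
    {"offset": [0, 0, 0], "spin": -0.08},
    {"offset": [0, 0, 0], "spin": 0},
  ],
)

```text
time_s: 14.65
ee_pos: [585.2, 22.6, 120.7]
ee_rot: [-180.0, -0.0, 126.2]
force: [-1.7, 3.3, 1.5]
gripper_width: 57.7
gripper_force: 40.0
```

```bash
python3 s.py
```

```text
14.65 rot [-179.99, -0.04, 126.22] q6 -35.16 T [0.504, 0.369, -0.002] eff6 -0.13 F [-1.73, 3.3, 1.47] pos [585.17, 22.59, 120.74]
```

Emit:
arm_command(
  motion=[
    {"offset": [0, 0, 0], "spin": -0.08},
    {"offset": [0, 0, 0], "spin": -0.08},
    {"offset": [0, 0, 0], "spin": 0},
  ],
)

```text
time_s: 15.02
ee_pos: [585.1, 22.6, 120.7]
ee_rot: [-180.0, -0.0, 135.4]
force: [-2.6, 3.7, 1.7]
gripper_width: 57.5
gripper_force: 40.0
```

```bash
python3 s.py
```

```text
15.025 rot [-179.99, -0.04, 135.38] q6 -44.32 T [0.551, 0.432, -0.006] eff6 -0.148 F [-2.63, 3.7, 1.75] pos [585.15, 22.56, 120.72]
```

Emit:
arm_command(
  motion=[
    {"offset": [0, 0, 0], "spin": -0.06},
    {"offset": [0, 0, 0], "spin": -0.06},
    {"offset": [0, 0, 0], "spin": 0},
  ],
)

```text
time_s: 15.4
ee_pos: [585.7, 22.2, 120.7]
ee_rot: [179.9, -0.0, 142.0]
force: [0.2, 0.8, 0.3]
gripper_width: 57.7
gripper_force: 40.0
```

```bash
python3 s.py
```

```text
15.4 rot [179.94, -0.01, 141.97] q6 -50.99 T [0.121, 0.163, -1.969] eff6 -2.053 F [0.23, 0.84, 0.32] pos [585.66, 22.15, 120.71]
```

Emit:
arm_command(
  motion=[
    {"offset": [0, 0, 0], "spin": -0.06},
    {"offset": [0, 0, 0], "spin": -0.06},
    {"offset": [0, 0, 0], "spin": 0},
  ],
)

```text
time_s: 15.78
ee_pos: [587.3, 21.3, 120.7]
ee_rot: [179.9, 0.3, 149.1]
force: [5.5, -3.0, -4.2]
gripper_width: 57.4
gripper_force: 40.0
```

```bash
python3 s.py
```

```text
15.775 rot [179.95, 0.25, 149.1] q6 -58.05 T [-0.544, -0.89, -1.395] eff6 -1.413 F [5.49, -2.95, -4.21] pos [587.35, 21.26, 120.74]
```

Emit:
arm_command(
  motion=[
    {"offset": [0, 0, 0], "spin": -0.06},
    {"offset": [0, 0, 0], "spin": -0.06},
    {"offset": [0, 0, 0], "spin": 0},
  ],
)

```text
time_s: 16.15
ee_pos: [586.3, 22.0, 120.7]
ee_rot: [180.0, 0.1, 156.0]
force: [4.1, -0.9, -2.8]
gripper_width: 57.2
gripper_force: 40.0
```

```bash
python3 s.py
```

```text
16.15 rot [179.97, 0.11, 156.01] q6 -64.96 T [-0.228, -0.705, -1.434] eff6 -1.471 F [4.1, -0.94, -2.77] pos [586.33, 22.04, 120.69]
```

Emit:
arm_command(
  motion=[
    {"offset": [0, 0, 0], "spin": -0.06},
    {"offset": [0, 0, 0], "spin": -0.06},
    {"offset": [0, 0, 0], "spin": 0},
  ],
)

```text
time_s: 16.52
ee_pos: [585.1, 22.5, 120.6]
ee_rot: [180.0, -0.0, 162.9]
force: [1.3, 0.7, -2.2]
gripper_width: 57.7
gripper_force: 40.0
```

```bash
python3 s.py
```

```text
16.525 rot [180.0, -0.04, 162.94] q6 -71.88 T [0.033, -0.278, -1.226] eff6 -1.311 F [1.3, 0.71, -2.23] pos [585.13, 22.55, 120.61]
```

The zero stop is solid: torque passed 1.2 N m and the pads slipped. Now I'll go clockwise in 4° steps and log the torque.

Emit:
arm_command(
  motion=[
    {"offset": [0, 0, 0], "spin": 0.07},
    {"offset": [0, 0, 0], "spin": 0},
  ],
)

```text
time_s: 16.77
ee_pos: [585.1, 22.6, 120.6]
ee_rot: [-179.9, -0.0, 159.2]
force: [0.4, 0.4, -2.0]
gripper_width: 57.8
gripper_force: 40.0
```

```bash
python3 s.py
```

```text
16.775 rot [-179.94, -0.02, 159.22] q6 -68.08 T [0.157, -0.191, -0.022] eff6 0.132 F [0.38, 0.41, -1.95] pos [585.11, 22.56, 120.62]
```

Emit:
arm_command(
  motion=[
    {"offset": [0, 0, 0], "spin": 0.07},
    {"offset": [0, 0, 0], "spin": 0},
  ],
)

```text
time_s: 17.02
ee_pos: [585.2, 22.6, 120.6]
ee_rot: [-180.0, -0.0, 155.2]
force: [0.9, 0.1, -3.4]
gripper_width: 57.3
gripper_force: 40.0
```

```bash
python3 s.py
```

```text
17.025 rot [-179.96, -0.02, 155.21] q6 -64.1 T [0.226, -0.142, -0.015] eff6 0.128 F [0.9, 0.14, -3.36] pos [585.18, 22.55, 120.62]
```

Emit:
arm_command(
  motion=[
    {"offset": [0, 0, 0], "spin": 0.07},
    {"offset": [0, 0, 0], "spin": 0},
  ],
)

```text
time_s: 17.27
ee_pos: [585.2, 22.5, 120.6]
ee_rot: [-180.0, -0.0, 151.2]
force: [0.3, 0.6, -3.5]
gripper_width: 57.2
gripper_force: 40.0
```

```bash
python3 s.py
```

```text
17.275 rot [-179.98, -0.03, 151.18] q6 -60.1 T [0.196, -0.091, -0.017] eff6 0.126 F [0.35, 0.59, -3.46] pos [585.19, 22.55, 120.63]
```

Emit:
arm_command(
  motion=[
    {"offset": [0, 0, 0], "spin": 0.07},
    {"offset": [0, 0, 0], "spin": 0},
  ],
)

```text
time_s: 17.52
ee_pos: [585.2, 22.5, 120.6]
ee_rot: [-180.0, -0.0, 147.2]
force: [0.7, 1.4, -2.8]
gripper_width: 57.5
gripper_force: 40.0
```

```bash
python3 s.py
```

```text
17.525 rot [-179.99, -0.03, 147.17] q6 -56.1 T [0.23, -0.079, -0.004] eff6 0.126 F [0.71, 1.42, -2.77] pos [585.2, 22.54, 120.62]
```

Emit:
arm_command(
  motion=[
    {"offset": [0, 0, 0], "spin": 0.07},
    {"offset": [0, 0, 0], "spin": 0},
  ],
)

```text
time_s: 17.77
ee_pos: [585.2, 22.5, 120.6]
ee_rot: [-180.0, -0.0, 143.2]
force: [0.3, 1.6, -1.9]
gripper_width: 57.3
gripper_force: 40.0
```

```bash
python3 s.py
```

```text
17.775 rot [-179.99, -0.03, 143.16] q6 -52.09 T [0.258, -0.072, 0.002] eff6 0.125 F [0.27, 1.6, -1.9] pos [585.18, 22.53, 120.62]
```

Emit:
arm_command(
  motion=[
    {"offset": [0, 0, 0], "spin": 0.07},
    {"offset": [0, 0, 0], "spin": 0},
  ],
)

```text
time_s: 18.02
ee_pos: [585.2, 22.5, 120.6]
ee_rot: [-180.0, -0.0, 139.1]
force: [-0.3, 2.1, -3.4]
gripper_width: 57.2
gripper_force: 40.0
```

```bash
python3 s.py
```

```text
18.025 rot [-179.99, -0.03, 139.15] q6 -48.08 T [0.236, -0.013, 0.041] eff6 0.125 F [-0.27, 2.07, -3.42] pos [585.19, 22.51, 120.62]
```

Emit:
arm_command(
  motion=[
    {"offset": [0, 0, 0], "spin": 0.07},
    {"offset": [0, 0, 0], "spin": 0},
  ],
)

```text
time_s: 18.27
ee_pos: [585.2, 22.5, 120.6]
ee_rot: [-180.0, -0.0, 135.2]
force: [-0.3, 2.0, -2.8]
gripper_width: 57.3
gripper_force: 40.0
```

```bash
python3 s.py
```

```text
18.275 rot [-179.98, -0.02, 135.18] q6 -44.1 T [0.34, -0.052, 0.22] eff6 0.382 F [-0.33, 2.04, -2.75] pos [585.21, 22.49, 120.61]
```

Emit:
arm_command(
  motion=[
    {"offset": [0, 0, 0], "spin": 0.07},
    {"offset": [0, 0, 0], "spin": 0},
  ],
)

```text
time_s: 18.52
ee_pos: [585.2, 22.5, 120.6]
ee_rot: [-180.0, -0.0, 131.1]
force: [-0.6, 1.1, -2.6]
gripper_width: 57.4
gripper_force: 40.0
```

```bash
python3 s.py
```

```text
18.525 rot [-179.98, -0.02, 131.15] q6 -40.08 T [0.378, -0.002, 0.415] eff6 0.388 F [-0.57, 1.13, -2.57] pos [585.25, 22.47, 120.63]
```

The effort shows a 0.26 N m pair symmetric about yaw 133.2°. That puts engagement at 138.8°, the first crest near 127.5° and the fifth near 37.5°. I'll check each following torque peak at 110.7, 88.2, 65.7 and 43.2°.

Emit:
arm_command(
  motion=[
    {"offset": [0, 0, 0], "spin": 0.07},
    {"offset": [0, 0, 0], "spin": 0.07},
    {"offset": [0, 0, 0], "spin": 0},
  ],
)

```text
time_s: 18.9
ee_pos: [585.2, 22.5, 120.6]
ee_rot: [-180.0, -0.0, 123.1]
force: [-0.2, 2.6, -3.0]
gripper_width: 57.6
gripper_force: 40.0
```

```bash
python3 s.py
```

```text
18.9 rot [-179.99, -0.03, 123.08] q6 -32.03 T [0.294, -0.018, -0.036] eff6 0.145 F [-0.17, 2.61, -3.03] pos [585.23, 22.48, 120.64]
```

Emit:
arm_command(
  motion=[
    {"offset": [0, 0, 0], "spin": 0.07},
    {"offset": [0, 0, 0], "spin": 0.07},
    {"offset": [0, 0, 0], "spin": 0.08},
    {"offset": [0, 0, 0], "spin": 0},
  ],
)

```text
time_s: 19.4
ee_pos: [585.3, 22.5, 120.6]
ee_rot: [-180.0, -0.0, 110.5]
force: [0.2, 1.9, -3.6]
gripper_width: 57.3
gripper_force: 40.0
```

```bash
python3 s.py
```

```text
19.4 rot [-179.98, -0.01, 110.54] q6 -19.47 T [0.348, 0.023, 0.32] eff6 0.486 F [0.18, 1.88, -3.61] pos [585.25, 22.46, 120.65]
```

Emit:
arm_command(
  motion=[
    {"offset": [0, 0, 0], "spin": 0.07},
    {"offset": [0, 0, 0], "spin": 0.07},
    {"offset": [0, 0, 0], "spin": 0.04},
    {"offset": [0, 0, 0], "spin": 0},
  ],
)

```text
time_s: 19.9
ee_pos: [585.2, 22.5, 120.6]
ee_rot: [-180.0, -0.0, 100.2]
force: [0.2, 1.3, -3.4]
gripper_width: 57.3
gripper_force: 40.0
```

```bash
python3 s.py
```

```text
19.9 rot [-179.98, -0.02, 100.15] q6 -9.1 T [0.212, 0.081, 0.001] eff6 0.059 F [0.22, 1.31, -3.37] pos [585.24, 22.46, 120.62]
```

Emit:
arm_command(
  motion=[
    {"offset": [0, 0, 0], "spin": 0.07},
    {"offset": [0, 0, 0], "spin": 0.07},
    {"offset": [0, 0, 0], "spin": 0.07},
    {"offset": [0, 0, 0], "spin": 0},
  ],
)

```text
time_s: 20.4
ee_pos: [585.3, 22.4, 120.6]
ee_rot: [-180.0, 0.0, 88.2]
force: [-0.3, 1.8, -4.0]
gripper_width: 57.4
gripper_force: 40.0
```

```bash
python3 s.py
```

```text
20.4 rot [-179.98, 0.0, 88.17] q6 2.9 T [0.341, 0.069, 0.377] eff6 0.465 F [-0.34, 1.79, -4.0] pos [585.31, 22.45, 120.64]
```

Emit:
arm_command(
  motion=[
    {"offset": [0, 0, 0], "spin": 0.07},
    {"offset": [0, 0, 0], "spin": 0.07},
    {"offset": [0, 0, 0], "spin": 0.04},
    {"offset": [0, 0, 0], "spin": 0},
  ],
)

```text
time_s: 20.9
ee_pos: [585.3, 22.4, 120.6]
ee_rot: [-180.0, -0.0, 77.8]
force: [-0.2, 1.5, -3.8]
gripper_width: 57.5
gripper_force: 40.0
```

```bash
python3 s.py
```

```text
20.9 rot [-179.98, -0.01, 77.79] q6 13.26 T [0.333, 0.131, -0.026] eff6 0.061 F [-0.18, 1.48, -3.82] pos [585.27, 22.45, 120.64]
```

Emit:
arm_command(
  motion=[
    {"offset": [0, 0, 0], "spin": 0.07},
    {"offset": [0, 0, 0], "spin": 0.07},
    {"offset": [0, 0, 0], "spin": 0.07},
    {"offset": [0, 0, 0], "spin": 0},
  ],
)

```text
time_s: 21.4
ee_pos: [585.3, 22.4, 120.6]
ee_rot: [-180.0, 0.0, 65.8]
force: [-0.5, 2.3, -3.0]
gripper_width: 57.1
gripper_force: 40.0
```

```bash
python3 s.py
```

```text
21.4 rot [-179.98, 0.01, 65.82] q6 25.25 T [0.331, 0.124, 0.431] eff6 0.462 F [-0.53, 2.31, -3.02] pos [585.28, 22.42, 120.63]
```

Emit:
arm_command(
  motion=[
    {"offset": [0, 0, 0], "spin": 0.07},
    {"offset": [0, 0, 0], "spin": 0.07},
    {"offset": [0, 0, 0], "spin": 0.04},
    {"offset": [0, 0, 0], "spin": 0},
  ],
)

```text
time_s: 21.9
ee_pos: [585.3, 22.4, 120.7]
ee_rot: [-180.0, 0.0, 55.4]
force: [-1.2, 3.0, -3.8]
gripper_width: 57.7
gripper_force: 40.0
```

```bash
python3 s.py
```

```text
21.9 rot [-179.98, 0.0, 55.44] q6 35.61 T [0.289, 0.154, -0.038] eff6 0.062 F [-1.22, 2.96, -3.79] pos [585.29, 22.41, 120.67]
```

Emit:
arm_command(
  motion=[
    {"offset": [0, 0, 0], "spin": 0.07},
    {"offset": [0, 0, 0], "spin": 0.07},
    {"offset": [0, 0, 0], "spin": 0.07},
    {"offset": [0, 0, 0], "spin": 0},
  ],
)

```text
time_s: 22.4
ee_pos: [585.3, 22.4, 120.6]
ee_rot: [-180.0, 0.0, 43.5]
force: [-0.8, 2.0, -4.2]
gripper_width: 57.5
gripper_force: 40.0
```

```bash
python3 s.py
```

```text
22.4 rot [-179.99, 0.02, 43.47] q6 47.6 T [0.324, 0.221, 0.337] eff6 0.455 F [-0.77, 1.98, -4.21] pos [585.25, 22.42, 120.63]
```

Emit:
arm_command(
  motion=[
    {"offset": [0, 0, 0], "spin": 0.07},
    {"offset": [0, 0, 0], "spin": 0.07},
    {"offset": [0, 0, 0], "spin": 0.07},
    {"offset": [0, 0, 0], "spin": 0.04},
    {"offset": [0, 0, 0], "spin": 0},
  ],
)

```text
time_s: 23.02
ee_pos: [585.3, 22.4, 120.7]
ee_rot: [-180.0, 0.0, 29.1]
force: [-0.1, 1.8, -3.8]
gripper_width: 57.6
gripper_force: 40.0
```

```bash
python3 s.py
```

```text
23.025 rot [-179.98, 0.01, 29.09] q6 61.97 T [0.277, 0.257, 0.075] eff6 0.086 F [-0.11, 1.76, -3.77] pos [585.3, 22.43, 120.66]
```

The fifth crest is passed and the knob is in free play with no load. I'll open the gripper and lift straight up.

Emit:
arm_command(
  motion=[
    {"offset": [0, 0, 0], "spin": 0},
    {"offset": [0, 0, 0], "spin": 0},
    {"offset": [0, 0, 0], "spin": 0},
    {"offset": [0, 0, 0], "spin": 0},
    {"offset": [0, 0, 0], "spin": 0},
  ],
  jaw=0.085,
)

```text
time_s: 23.65
ee_pos: [585.5, 22.4, 120.8]
ee_rot: [180.0, -0.0, 29.0]
force: [-0.3, 0.2, 0.1]
gripper_width: 85.0
gripper_force: 0.0
```

Emit:
arm_command(
  motion=[
    {"offset": [0, 0, -0.02], "spin": 0},
    {"offset": [0, 0, -0.03], "spin": 0},
    {"offset": [0, 0, -0.03], "spin": 0},
    {"offset": [0, 0, -0.02], "spin": 0},
    {"offset": [0, 0, 0], "spin": 0},
  ],
)

```text
time_s: 24.28
ee_pos: [586.3, 22.4, 222.3]
ee_rot: [179.9, -0.2, 29.0]
force: [0.4, -0.1, -0.1]
gripper_width: 85.1
gripper_force: 0.0
```

```bash
python3 s.py; python3 -c "
from workcell import env
print(env.job_done())"
```

```text
24.275 rot [179.9, -0.2, 28.99] q6 62.08 T [-0.06, 0.172, 0.068] eff6 -0.0 F [0.36, -0.08, -0.13] pos [586.32, 22.45, 222.33]
the job is handed in; nothing more can be done
None
```

The job is handed in (no verdict was returned): I turned the knob back to its zero stop, then clockwise through five counted clicks, let go and lifted the gripper clear, finishing at about 24 s.

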